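Load the slide box into the sloping roller bay

ROBOT

A 6-joint arm with a two-finger parallel gripper is mounted at the origin on a cart in front of the work surface, level with it; the furniture and walls round the work are solid. World frame = base frame: x ahead of the robot, y to its left, z up, the work surface at z = 0. Lengths are in m, angles in degrees, forces in N, time in s.
With the tool pointing down it reaches from about 0.4 to 0.825 m from the base axis. Payload 7 kg.
Tool frame: the origin (TCP) lies midway between the tips of the shut fingers; the grasp point (between the pads) lies 19 mm behind it; z points along the fingers, y is the line along which they close (so a half turn about z gives the same grasp; the last joint's range is limited). The gripper opens to 88 mm and grips with 3 to 60 N. Pads are 19 mm wide; open, the fingers measure 130 mm over their backs; the gripper's body (78 mm by 193 mm) begins 47 mm behind the grasp point.
Start: joints at [84.116, 20.546, 0.682, 0, -70.136, -16.507], TCP at [0.257, 0.624, 0.227] pointing down, gripper open.
Joint ranges: [-176.03, 176.03], [-82.01, 121.73], [-58.28, 71.71], [-173.87, 95.51], [-174.79, -0.11], [-173.66, 173.66]. Speed limits (degrees/s): [136.94, 136.94, 172.46, 180, 180, 180].

INTERFACE

Orientations are given as [roll, pitch, yaw] about the fixed x, y, z axes, in that order (R = Rz(yaw) Ry(pitch) Rx(roll)).
In Python, from plant import ctrl gives the robot as it stands. The module is installed in compiled form; this text tells all that it offers.
- The arm moves only by the tool play_rows, never from a script. Its argument "commands" is a list that holds one entry, the list of rows, each a list of 7 numbers: the turn, a rotation vector about the tool's x, y, z in rad, then the shift along the tool's x, y, z in cm, then the finger opening in cm, from 0 to 8.76. In form: [[[ax, ay, az, x, y, z, grip], ...]]. A call has 1 to 8 rows; each row is the pose to reach, as a shift and turn from the pose commanded when the call began, along the tool's axes at that moment; what a row does not reach only later rows make up. A row lasts 1/12 s, in which the tool goes at most 41.7 mm and 7.16 degrees, less where a joint would pass 70% of its speed; a pose out of reach is approached as far as the arm can. A call with a gripper value outside its range is refused whole. The fingers move at their own pace and stop on an object; the grip force is fixed at half the most. Time passes only in rows, so rows that repeat a pose let the fingers close. It gives the time, the measured TCP pose, the force, the opening and the grip force at its end, in the units of the state.
- ctrl.get_obs(): the state, without advancing time (a new reading comes with each control period).
- ctrl.snapshot(name): name is "scene" or "top"; returns a dict with "color" (420x560x3 uint8, red, green, blue), "camera_matrix" (3x3 intrinsics, pixels), "k1" (the pictures are not rectified: a ray, as slopes to the right and down, at radius r is drawn at 1 + k1 r^2 times it, then the intrinsics apply), "origin" and "rotation" of the camera in the world. Camera axes: x right, y down, z forward; pixel columns grow to the right and rows downward; lengths in m; the calibration is good to about 2 mm. A picture is of the moment at which its call begins. There is no depth.
- ctrl.close_job(): hands the job in; it is judged then, once.
Trained networks look in a picture, given as the dict that the camera call returned (one of the last four; its "shot" number tells which), for a name from the list of things; names that differ only in an ending like _2 or _b are one class to them, and where a whole thing is asked for, a point or a joint stands for the part that bears it (a point fixed in the world has none). Each returns a list of dicts, best first, with "conf" (0 to 1); they miss things now and then, are a little off and sometimes report something else, mostly with a low value. They report only what shows in the picture. A call takes as long as a camera call.
- ctrl.find_in(picture, name): "bbox" ([left, top, width, height] in pixels, round what is visible of it).
The state is a dict: "clock": time; "joint_pos": joint angles; "qvel": joint speeds; "tau": joint torques, N m; "tool_pos": TCP position; "orientation": TCP orientation; "force": force on the tool from outside, world axes, zero at the start; "moment": the same for the moment, N m; "opening": finger opening in m; "gripper_force": force on a finger pad.
Only numpy, scipy, OpenCV 4.12 (cv2) and the standard library are available. Lean on these libraries where they do the work, as an engineer would, in place of code of your own. Each camera call takes 0.05 s, during which the arm holds its last target. There are 200 camera calls.

TASK

Pick up the blue slide box, set it lengthwise, lid up, on the low open end of the sloping roller track against the end lip, and let go of it. Then push it up the rollers from behind into the white loading bay until the orange side catch springs in behind it and holds it there; push gently, never driving the black sprung bumper in the bay to the end of its travel. Leave the jar, the dish and the tin where they stand.

Things in the scene. Friction and masses are not known exactly. Their poses are not given: they have to be found in the camera images.
- slide_box: Closed blue slide box: 98 mm long (y), 66 wide (x; lid lip juts 3 mm more at -x, 27-34 mm up), 38 tall, 0.11-0.22 kg. Origin: centre of underside, z up. Starts flat on the desk left of the track, length within 0.7 rad of straight ahead. Grip across the width, tips at least 8 mm above its underside to clear the track's rails. Either end may lead.
- deck: Sloping top of the fixed roller track. Origin: low end, mid-width, on the plane of the roller tops, at the end lip's inner face, 56 mm above the desk. x: up the slope (4 deg) along the track; y: left; z: square to the rollers. The grey rollers turn freely, so an uncaught box may roll back to the lip. Catch and bumper sit on a carriage clamped at an unreported place within 40 mm.
- infeed (a point): Low open end: the point on the roller plane under the centre of a box set against the lip (deck x 49 mm). Lip (6 mm thick) stands 4 mm above the rollers, side rails (6 mm thick) 6 mm above. 76 mm between the rails up to deck x 100 mm, narrowing to 70 mm from x 130 mm on. The box may be let go with its centre up to 25 mm further up.
- bay_mouth (a point): Mid-width on the roller plane under the front edge of the bay's white housing (deck x 225 mm), which is 134 mm wide, covers deck x 225-338 mm, roof 58-64 mm above the rollers. A latched box has its rear end at deck x 140-180 mm (depends on the carriage), its front under the roof on the bumper; its rear part stays outside.
- catch (a joint): Orange sprung arm on the track's right side (-y), 8-19 mm above the rollers, reaching in to 25 mm from mid-track. Angle, rad: 0 = sprung in; 0.1-0.2 while a passing box (up to 2 N push) holds it aside. Springs back to 0 when the box's rear is 3-5 mm past it, then blocks it from rolling back. Worked by the box only. Push within 20 mm of mid-track to stay clear of it.
- bumper (a joint): Black rubber plate across the bay, 50 mm wide, 6-28 mm above the rollers, on the same carriage. Value: m pressed in, 0 relaxed, 0.024 end of travel; spring 0.6 N per mm. Relaxed it just touches a latched box's front; the box must press it in 3 to 5 mm for the catch to spring in. Past 21 mm (about 13 N) counts as ramming.
- jar: Bystander: specimen jar with black lid, 64 mm diameter, 86 mm tall, left of the track; origin under its centre.
- dish: Bystander: round dish with lid and ochre filling, 64 mm diameter, 15 mm tall, left of the track; origin under its centre.
- tin: Bystander: round tin with light lid, 55 mm diameter, 23 mm tall, on the right of the track's low end; origin under its centre.

How it is judged (in metres and radians):
On the way, in this order (a step that is already met when the one before it is completed fails the run):
1. the slide box lies lengthwise, lid up, on the low end of the rollers and has been let go of (x of slide_box in the frame of deck between 0.035 and 0.08 m and y of slide_box in the frame of deck between -0.012 and 0.012 m and z of slide_box in the frame of deck between -0.005 and 0.006 m and angle between the y axis of slide_box and the x axis of deck, either way round below 0.2 rad and angle between slide_box's own z axis and vertical below 0.2 rad and contact force between the fingers and slide_box below 0.05 N), for 0.2 s.
2. the box, moving up the rollers, swings the catch aside (value of joint catch above 0.08 rad and x of slide_box in the frame of deck above 0.1 m and z of slide_box in the frame of deck below 0.01 m), for 0.02 s.
At the end, for the whole second after the job is handed in: The slide box lies lid up and lengthwise on the rollers in the bay, at rest and let go of, its centre more than 184 mm up the track from the lip, with the orange catch sprung fully in (under 0.04 rad) behind its rear end (x of slide_box in the frame of deck above 0.184 m and z of slide_box in the frame of deck between -0.005 and 0.006 m and angle between the y axis of slide_box and the x axis of deck, either way round below 0.12 rad and angle between slide_box's own z axis and vertical below 0.2 rad and value of joint catch below 0.04 rad and linear speed of slide_box below 0.01 m/s and contact force between the fingers and slide_box below 0.05 N); the robot touches nothing.
It fails at once if the bumper was rammed (pressed in more than 21 mm) (value of joint bumper above 0.021 m).
It fails at once if the slide box was tipped over (angle between slide_box's own z axis and vertical above 0.6 rad).
It fails at once if the jar was shifted more than 15 mm (distance of jar from where it was at the start of the episode above 0.015 m).
It fails at once if the dish was shifted more than 15 mm (distance of dish from where it was at the start of the episode above 0.015 m).
It fails at once if the tin was shifted more than 15 mm (distance of tin from where it was at the start of the episode above 0.015 m).
It also fails if it takes over 58 s, if anything falls off the work surface, if the arm or the gripper's body presses on something with over 40 N, if the wrist force passes 120 N, or if a joint passes its speed limit or range.

## Working session

There is one attempt and no reset: what is moved stays moved. The work goes in short steps, Python scripts to look and compute and a tool call to move; the robot and the scene stay as the last step left them, time stands still between calls to the robot, and variables do not carry over. Pictures are saved under pics/ and viewed, at most 13 in all, crops included, and the job is handed in when it is done.

Besides the shell and the picture viewer there is one more tool, called after "Call:" as a command line: name --argument value ..., lists and objects as JSON in quotes. play_rows: Moves the arm, as the interface text tells. Its arguments: {"type":"object","properties":{"commands":{"type":"array","items":{"type":"array","items":{"type":"array","items":{"type":"number"}}}}},"required":["commands"]}

```bash
mkdir -p pics; cat > h.py <<'E'
import numpy as np, cv2
from plant import ctrl
def snap(n,f=None):
    p=ctrl.snapshot(n)
    if f: cv2.imwrite('pics/'+f,p['color'][:,:,::-1])
    return p
def ray(p,u,v):
    K=p['camera_matrix'];d=np.array([(u-K[0][2])/K[0][0],(v-K[1][2])/K[1][1]])
    s=d.copy()
    for _ in range(20): s=d/(1+p['k1']*(s@s))
    return np.array(p['rotation'])@np.array([*s,1.])
def onz(p,u,v,z):
    o=np.array(p['origin']);r=ray(p,u,v);return o+r*(z-o[2])/r[2]
def proj(p,X):
    c=np.array(p['rotation']).T@(np.array(X)-p['origin']);s=c[:2]/c[2]
    s=s*(1+p['k1']*(s@s));K=p['camera_matrix'];return np.array([K[0][0]*s[0]+K[0][2],K[1][1]*s[1]+K[1][2]])
E
python3 - <<'E'
from h import *
np.set_printoptions(precision=4,suppress=True)
for n in ['scene','top']:
    p=snap(n,n+'0.png');print(n,p['origin'],p['rotation'],p['k1'],p['camera_matrix'])
    for k in ['slide_box','deck','catch','bumper','jar','dish','tin']:
        print(k,[(np.round(d['bbox']),round(d['conf'],2)) for d in ctrl.find_in(p,k)[:2]])
print(ctrl.get_obs())
E
```

```text
scene [ 0.1842 -0.7354  0.5259] [-114.4528   -0.6893  -24.8707] -0.1376948150869611 [[429.2081   0.     289.8291]
 [  0.     429.2081 222.6441]
 [  0.       0.       1.    ]]
slide_box [(array([179., 204.,  46.,  29.]), 0.76)]
deck [(array([235., 178., 130.,  78.]), 0.56)]
catch [(array([297., 220.,  16.,  14.]), 0.56), (array([180., 208.,  42.,  26.]), 0.17)]
bumper []
jar [(array([268., 193.,  20.,  28.]), 0.95)]
dish []
tin [(array([249., 311.,  30.,  23.]), 0.82)]
top [0.4174 0.1131 1.0476] [-171.7181   -0.3258  -89.6003] -0.12492726123828099 [[441.5307   0.     274.6602]
 [  0.     441.5307 207.6582]
 [  0.       0.       1.    ]]
slide_box []
deck [(array([220.,  85.,  60., 162.]), 0.67)]
catch []
bumper []
jar [(array([166., 158.,  30.,  32.]), 0.65), (array([216.,  83.,  64., 164.]), 0.17)]
dish [(array([186., 202.,  17.,  23.]), 0.58)]
tin [(array([355., 259.,  27.,  24.]), 0.63)]
{'clock': 0.8, 'joint_pos': array([ 84.1174,  20.5463,   0.6812,  -0.0003, -70.1354, -16.5086]), 'qvel': array([ 0.0191, -0.0199,  0.0136, -0.0887, -0.0126, -0.0069]), 'tau': array([ -0.0002, -58.2295,  29.33  ,   7.0027,   0.0127,  -0.    ]), 'tool_pos': array([0.2571, 0.6241, 0.2266]), 'orientation': array([179.9995,   0.0001, -22.3913]), 'force': array([-0.5253,  0.3318,  0.5079]), 'moment': array([-0.0349, -0.0476,  0.0353]), 'gripper_force': 0.0, 'opening': 0.08773835711823388}
```

View images.

```bash
sed -i "s/p=ctrl.snapshot(n)/p=ctrl.snapshot(n);p['rotation']=Rotation.from_euler('xyz',p['rotation'],degrees=True).as_matrix()/; 1a from scipy.spatial.transform import Rotation" h.py; python3 -c "
import cv2
for n in ['scene','top']:
    a=cv2.imread('pics/%s0.png'%n);print(a.shape)
a=cv2.imread('pics/top0.png')[60:300,60:400];cv2.imwrite('pics/t1.png',cv2.resize(a,None,fx=2.35,fy=2.35,interpolation=2))
a=cv2.imread('pics/scene0.png')[150:350,160:400];cv2.imwrite('pics/s1.png',cv2.resize(a,None,fx=3,fy=3,interpolation=2))
"
```

```text
(420, 560, 3)
(420, 560, 3)
```

View pics/t1.png

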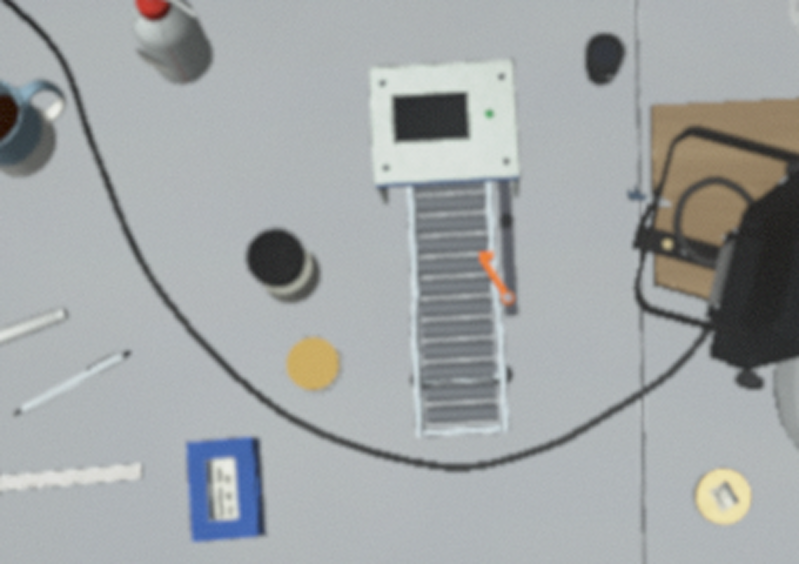

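View pics/s1.png

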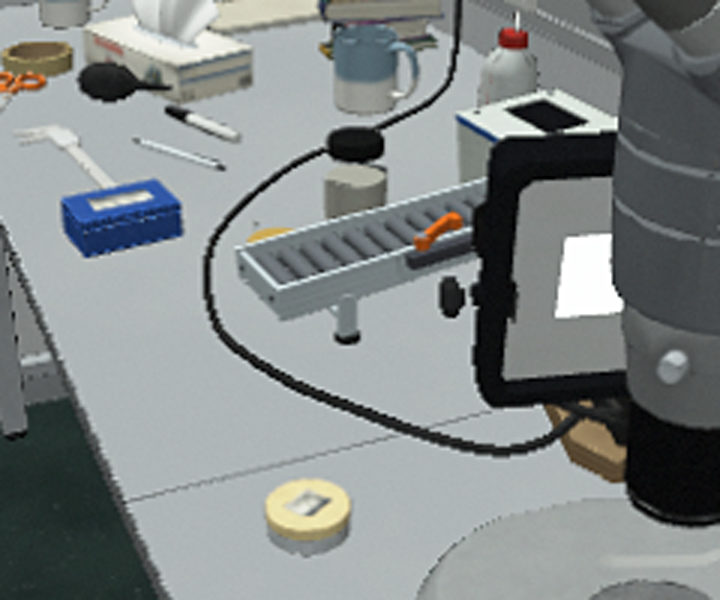

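```bash
python3 - <<'E'
from h import *
np.set_printoptions(precision=4,suppress=True)
p=snap('top');h=cv2.cvtColor(p['color'],cv2.COLOR_RGB2HSV)
m=cv2.inRange(h,(100,140,60),(130,255,255));n,l,s,c=cv2.connectedComponentsWithStats(m)
i=1+np.argmax(s[1:,4]);print(s[i]);m=(l==i).astype('uint8');m=cv2.morphologyEx(m,cv2.MORPH_CLOSE,np.ones((15,15)))
pts=np.argwhere(m)[:,::-1].astype(float)
c=cv2.findContours(m,0,2)[0][0][:,0,:].astype(float)
w=np.array([onz(p,u,v,0.038)[:2] for u,v in c]).astype('float32')
r=cv2.minAreaRect(w);print('box',r,cv2.boxPoints(r))
f=lambda u,v:(60+u/2.35,60+v/2.35)
for nme,(u,v),z in [('lowL',(417,436),.06),('lowR',(507,431),.06),('upLout',(409,188),.078),('upRout',(493,184),.078),('bayLfront',(377,187),.134),('bayRfront',(517,180),.134),('bayLback',(370,68),.14),('bayRback',(514,60),.14),('catchtip',(483,258),.08),('pivot',(510,300),.075),('tin',(723,497),.023),('dish',(313,364),.015),('jar',(276,258),.086)]:
    print(nme,onz(p,*f(u,v),z))
# box in scene camera
q=snap('scene')
for X in cv2.boxPoints(r): print(proj(q,[*X,.038]), proj(q,[*X,0]))
E
```

```text
[141 247  29  42 641]
box ((0.4234769344329834, 0.38114896416664124), (0.09153081476688385, 0.0649382621049881), 5.30515193939209) [[0.3749 0.4092]
 [0.3809 0.3446]
 [0.472  0.3531]
 [0.466  0.4177]]
lowL [0.475  0.1911 0.06  ]
lowR [0.4804 0.1055 0.06  ]
upLout [0.7136 0.2022 0.078 ]
upRout [0.7181 0.1208 0.078 ]
bayLfront [0.6973 0.2264 0.134 ]
bayRfront [0.7048 0.0985 0.134 ]
bayLback [0.8108 0.2358 0.14  ]
bayRback [0.8194 0.1019 0.14  ]
catchtip [0.644  0.1297 0.08  ]
pivot [0.6043 0.1036 0.075 ]
tin [ 0.4187 -0.1083  0.023 ]
dish [0.5489 0.3009 0.015 ]
jar [0.6415 0.3272 0.086 ]
[180.1866 214.8262] [181.3999 226.842 ]
[187.1658 223.0779] [188.3595 235.5159]
[218.2949 216.6419] [219.0476 228.7832]
[210.2024 208.8991] [211.0115 220.6382]
```

```bash
cat >> h.py <<'E'
def deck(o,yaw): 
    R=Rotation.from_euler('zy',[yaw,-4],degrees=True).as_matrix()
    return lambda x,y,z:np.array([o[0],o[1],.056])+R@np.array([x,y,z])
def overlay(p,D,box,s=5,x0=215,y0=120,w=70,hh=130):
    im=cv2.resize(p['color'][y0:y0+hh,x0:x0+w,::-1],None,fx=s,fy=s,interpolation=cv2.INTER_CUBIC)
    def L(pts,c):
        q=np.array([(proj(p,X)+.5-[x0,y0])*s for X in pts]);cv2.polylines(im,[np.int32(q)],False,c,1)
    for t in(1,-1):
        L([D(-.006,t*.044,.006),D(.1,t*.044,.006),D(.13,t*.041,.006),D(.225,t*.041,.006)],(0,0,255))
        L([D(0,t*.038,.006),D(.1,t*.038,.006),D(.13,t*.035,.006),D(.225,t*.035,.006)],(0,255,0))
    L([D(-.006,.044,.004),D(-.006,-.044,.004)],(0,0,255));L([D(0,.038,.004),D(0,-.038,.004)],(0,255,0))
    L([D(.225,.067,.064),D(.225,-.067,.064)],(0,0,255))
    if box is not None: L([*box,box[0]],(0,255,255))
    return im
E
python3 - <<'E'
from h import *
p=snap('top');q=snap('scene');y=np.radians(3.5)
o=np.array([.4777+.006*np.cos(y),.1483+.006*np.sin(y)]);D=deck(o,3.5);print(o)
a=overlay(p,D,None,4,205,125,80,130);b=overlay(q,D,None,4,230,180,110,80)
B=Rotation.from_euler('z',5.3,degrees=True).as_matrix()
bx=[np.array([.4235,.381,.038])+B@np.array([i*.049,j*.033,0]) for i,j in((1,1),(1,-1),(-1,-1),(-1,1))]
c=overlay(p,D,bx,4,130,235,60,70)[:200]
im=np.zeros((530,780,3),'uint8');im[:520,:320]=a;im[:320,330:770]=b;im[325:525,330:570]=c
cv2.imwrite('pics/ov.png',im)
E
```

```text
[0.48368881 0.14866629]
```

View pics/ov.png

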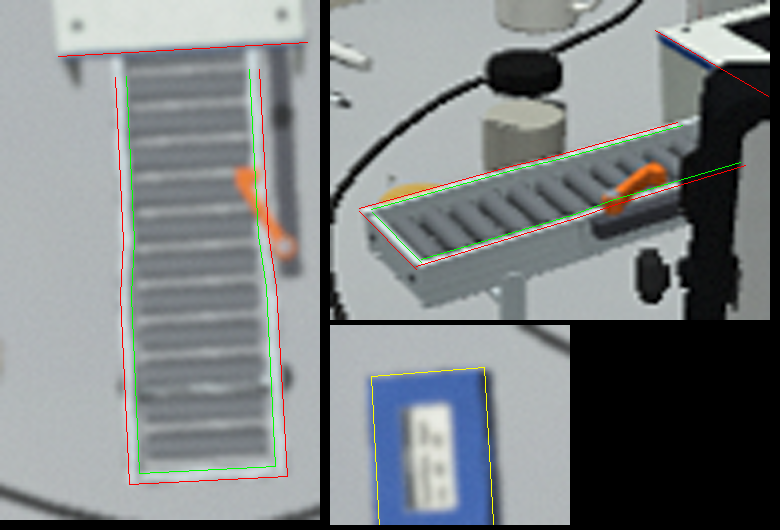

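```bash
python3 - <<'E'
from h import *
np.set_printoptions(precision=4,suppress=True)
ps=[snap('top') for _ in range(4)];p=ps[0];g=np.mean([cv2.cvtColor(x['color'],7) for x in ps],0)
def edges(prof,th): 
    s=np.where((prof[:-1]-th)*(prof[1:]-th)<0)[0];return s+(th-prof[s])/(prof[s+1]-prof[s])
M=[]
for r in range(150,240,3):
    e=edges(g[r-1:r+2].mean(0)[220:290],150)+220
    e=e[(e>225)&(e<285)]
    if r%12==6: print(r,e,g[r,228:282].astype(int).tolist() if r in(174,234) else '')
for c in range(242,270,6): print(c,g[225:255,c].astype(int).tolist())
E
```

```text
150 [236.396  264.8235 271.7074 277.8418] 
162 [236.866  267.0576 272.4931 278.6195] 
174 [237.412  266.8992 273.0902 279.3186] [179, 179, 179, 179, 178, 173, 176, 200, 202, 166, 130, 123, 123, 122, 121, 122, 122, 121, 121, 120, 121, 120, 120, 119, 118, 118, 118, 118, 116, 117, 116, 117, 116, 115, 115, 116, 116, 123, 138, 150, 161, 182, 192, 178, 167, 151, 121, 99, 96, 95, 109, 139, 166, 179]
186 [238.3313 256.7742 258.0588 268.0147 277.1116 279.6389] 
198 [237.444  269.3198] 
210 [238.5606 269.4831] 
222 [234.6613 235.0469 238.2067 255.5556 259.2041 271.7427 275.2382 277.0749] 
234 [240.092  271.3514] [181, 182, 182, 183, 182, 182, 182, 182, 190, 204, 199, 168, 150, 140, 123, 116, 114, 114, 115, 115, 114, 114, 115, 114, 116, 115, 115, 116, 117, 117, 117, 117, 119, 118, 118, 119, 119, 119, 121, 120, 120, 121, 123, 141, 169, 195, 207, 207, 193, 182, 180, 180, 180, 180]
242 [109, 124, 131, 128, 121, 132, 162, 165, 139, 123, 127, 135, 132, 129, 140, 165, 170, 176, 200, 199, 173, 167, 177, 180, 181, 181, 181, 181, 181, 182]
248 [115, 126, 129, 123, 118, 134, 152, 141, 116, 114, 124, 129, 125, 117, 133, 162, 174, 182, 199, 203, 188, 179, 181, 181, 181, 181, 181, 180, 181, 181]
254 [118, 126, 128, 123, 123, 145, 154, 132, 111, 115, 126, 129, 122, 120, 138, 167, 188, 206, 210, 201, 189, 182, 180, 181, 180, 181, 181, 181, 181, 181]
260 [118, 127, 125, 120, 130, 160, 163, 131, 111, 119, 127, 126, 121, 132, 160, 170, 175, 200, 205, 185, 176, 180, 180, 181, 180, 180, 180, 180, 180, 181]
266 [121, 125, 122, 120, 136, 154, 141, 114, 110, 121, 126, 124, 120, 136, 165, 176, 184, 204, 208, 194, 182, 180, 179, 181, 180, 180, 180, 179, 180, 180]
```

```bash
python3 - <<'E'
from h import *
np.set_printoptions(precision=4,suppress=True)
p=snap('top')
print('lip',onz(p,256.3,242.7,.060))
A=onz(p,237.3,234,.063);B=onz(p,274.4,234,.063);C=onz(p,235.6,174,.072);print(A,B,(A+B)/2,C)
for y in np.arange(2,6,.5):
    t=np.radians(y);n=np.array([-np.sin(t),np.cos(t)])
    m=(A+B)[:2]/2
    print(y,(C[:2]-m)@n,(A[:2]-m)@n)
E
```

```text
lip [0.4817 0.149  0.06  ]
[0.5006 0.1917 0.063 ] [0.5012 0.1087 0.063 ] [0.5009 0.1502 0.063 ] [0.6356 0.1974 0.072 ]
2.0 0.04250443572038824 0.041461915520148614
2.5 0.04131349719009505 0.041450634866258995
3.0 0.04011941247703912 0.041436197586041654
3.5 0.038922272515394436 0.04141860477895137
4.0 0.03772216847200401 0.041397857784748526
4.5 0.03651919173943713 0.04137395818339705
5.0 0.035313433929029484 0.04134690779494412
5.5 0.03410498686390663 0.04131670867938154
```

```bash
cat >> h.py <<'E'
DK=deck([.4847,.1492],3.7)
def go(pos,rpy):
    o=ctrl.get_obs();T=Rotation.from_euler('xyz',o['orientation'],degrees=True);G=Rotation.from_euler('xyz',rpy,degrees=True)
    print('t',o['clock'],'F',np.round(o['force'],2),'open',o['opening'],'| row',np.round((T.inv()*G).as_rotvec(),3),np.round(100*T.inv().apply(np.array(pos)-o['tool_pos']),2))
E
python3 -c "
from h import *
go([.4235,.381,.10],[180,0,5.3])"
```

```text
t 1.25 F [-0.07 -0.54 -0.13] open 0.08769468497326566 | row [ 0.     0.    -0.483] [24.64 16.14 12.66]
```

Call:
play_rows --commands '[[[0, 0, -0.12, 6.2, 4.0, 3.2, 8.76], [0, 0, -0.24, 12.3, 8.1, 6.3, 8.76], [0, 0, -0.36, 18.5, 12.1, 9.5, 8.76], [0, 0, -0.483, 24.64, 16.14, 12.66, 8.76], [0, 0, -0.483, 24.64, 16.14, 12.66, 8.76], [0, 0, -0.483, 24.64, 16.14, 12.66, 8.76], [0, 0, -0.483, 24.64, 16.14, 12.66, 8.76], [0, 0, -0.483, 24.64, 16.14, 12.66, 8.76]]]'

```text
clock: 1.92
tool_pos: [0.4241, 0.3779, 0.0988]
orientation: [179.9, 0.1, 5.2]
force: [-0.2, 0.3, -0.3]
opening: 0.0877
gripper_force: 0.0
```

```bash
python3 -c "
from h import *
p=snap('top','t2.png');a=cv2.imread('pics/t2.png')[180:300,90:250];cv2.imwrite('pics/t2c.png',cv2.resize(a,None,fx=4,fy=4,interpolation=2))
print(ctrl.get_obs()['tool_pos']);go([.4235,.381,.011],[180,0,5.3])"
```

```text
[0.42452722 0.37428094 0.09664855]
t 1.9667 F [-0.03 -3.34 -2.85] open 0.08761317818971522 | row [ 0.004  0.004 -0.004] [-0.01 -0.71  8.56]
```

View pics/t2c.png

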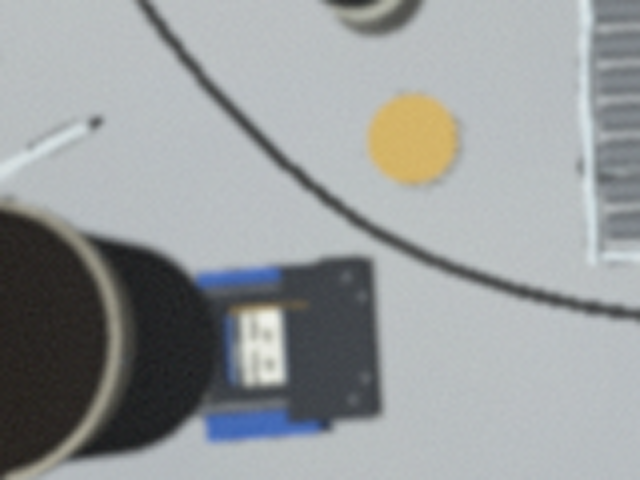

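Call:
play_rows --commands '[[[0, 0, 0, 0, 0, 1.0, 8.76], [0, 0, 0, 0, 0, 2.0, 8.76], [0, 0, 0, 0, 0, 3.0, 8.76], [0, 0, 0, 0, 0, 3.0, 8.76], [0, 0, 0, 0, 0, 3.0, 8.76], [0, 0, 0, 0, 0, 3.0, 8.76]]]'

```text
clock: 2.47
tool_pos: [0.4232, 0.3818, 0.0701]
orientation: [180.0, -0.0, 5.4]
force: [0.4, -0.2, -0.3]
opening: 0.0874
gripper_force: 0.0
```

```bash
python3 -c "
from h import *
go([.4235,.381,.011],[180,0,5.3])"
```

```text
t 2.4667 F [ 0.36 -0.2  -0.28] open 0.08737642581507146 | row [ 0.    -0.     0.001] [0.02 0.09 5.91]
```

Call:
play_rows --commands '[[[0, 0, 0, 0, 0, 1.5, 8.76], [0, 0, 0, 0, 0, 3.0, 8.76], [0, 0, 0, 0, 0, 4.5, 8.76], [0, 0, 0, 0, 0, 5.4, 8.76], [0, 0, 0, 0, 0, 5.9, 8.76], [0, 0, 0, 0, 0, 5.9, 8.76], [0, 0, 0, 0, 0, 5.9, 8.76], [0, 0, 0, 0, 0, 5.9, 8.0]]]'

```text
clock: 3.13
tool_pos: [0.4238, 0.3816, 0.0118]
orientation: [-179.9, -0.0, 5.3]
force: [0.3, -0.2, 0.4]
opening: 0.0845
gripper_force: 0.0
```

Call:
play_rows --commands '[[[0, 0, 0, 0, 0, 0, 7.4], [0, 0, 0, 0, 0, 0, 7.0], [0, 0, 0, 0, 0, 0, 6.5], [0, 0, 0, 0, 0, 0, 6.0], [0, 0, 0, 0, 0, 0, 6.0], [0, 0, 0, 0, 0, 0, 6.0], [0, 0, 0, 0, 0, 0, 6.0], [0, 0, 0, 0, 0, 0, 6.0]]]'

```text
clock: 3.8
tool_pos: [0.4238, 0.3817, 0.0116]
orientation: [-179.9, -0.1, 5.3]
force: [-0.7, 1.2, 5.6]
opening: 0.0684
gripper_force: 30.0
```

Call:
play_rows --commands '[[[0, 0, 0, 0, 0, -1, 6.0], [0, 0, 0, 0, 0, -3, 6.0], [0, 0, 0, 0, 0, -6, 6.0], [0, 0, 0, 0, 0, -9, 6.0], [0, 0, 0, 0, 0, -12, 6.0], [0, 0, 0, 0, 0, -14, 6.0], [0, 0, 0, 0, 0, -14, 6.0], [0, 0, 0, 0, 0, -14, 6.0]]]'

```text
clock: 4.47
tool_pos: [0.4234, 0.381, 0.1523]
orientation: [-179.9, -0.0, 5.3]
force: [-0.9, 0.2, -3.1]
opening: 0.0682
gripper_force: 30.0
```

```bash
python3 -c "
from h import *
q=snap('scene','s2.png');a=cv2.imread('pics/s2.png')[120:280,130:330];cv2.imwrite('pics/s2c.png',cv2.resize(a,None,fx=3.5,fy=3.5,interpolation=2))
X=DK(.057,0,.012)+[0,0,.06];print(X,DK(.057,0,.012))
R=Rotation.from_euler('zy',[3.7,-4],degrees=True)*Rotation.from_euler('x',180,degrees=True);e=R.as_euler('xyz',degrees=True);print(e);go(X,e)"
```

```text
[0.54060555 0.15287834 0.1319386 ] [0.54060555 0.15287834 0.0719386 ]
[179.74145234  -3.99164894   3.70900983]
t 4.5167 F [-0.25 -0.3  -2.17] open 0.06806641883182489 | row [-0.005  0.07   0.027] [ 9.64 23.72  1.89]
```

View pics/s2c.png

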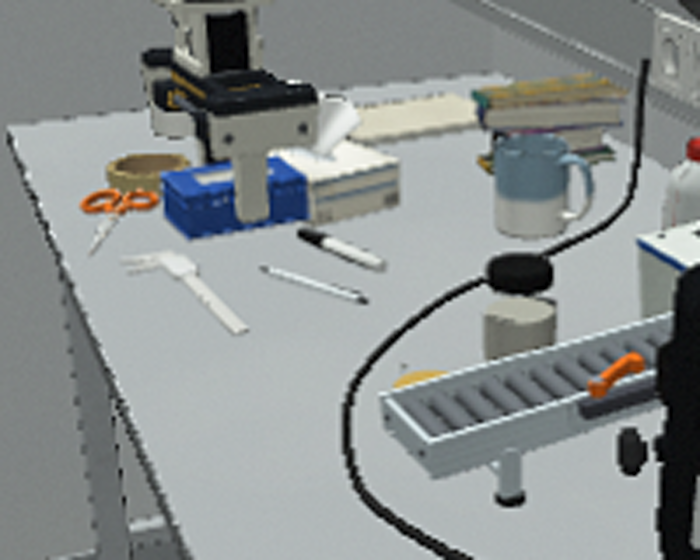

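Call:
play_rows --commands '[[[0, 0.02, 0.01, 1.6, 3.9, 0, 6.0], [0, 0.04, 0.02, 3.2, 7.9, 0, 6.0], [0, 0.06, 0.027, 4.8, 11.8, 0, 6.0], [-0.005, 0.07, 0.027, 6.4, 15.8, 0, 6.0], [-0.005, 0.07, 0.027, 8.0, 19.7, 0.5, 6.0], [-0.005, 0.07, 0.027, 9.64, 23.72, 1.0, 6.0], [-0.005, 0.07, 0.027, 9.64, 23.72, 1.89, 6.0], [-0.005, 0.07, 0.027, 9.64, 23.72, 1.89, 6.0]]]'

```text
clock: 5.18
tool_pos: [0.54, 0.1497, 0.1286]
orientation: [179.6, -3.7, 3.5]
force: [-1.3, -0.5, -2.2]
opening: 0.068
gripper_force: 30.0
```

Call:
play_rows --commands '[[[0, 0, 0, 0, 0, 0, 6.0], [0, 0, 0, 0, 0, 0, 6.0], [0, 0, 0, 0, 0, 0, 6.0]]]'

```text
clock: 5.43
tool_pos: [0.541, 0.1545, 0.132]
orientation: [179.8, -4.0, 3.8]
force: [0.6, 0.4, -2.0]
opening: 0.0682
gripper_force: 30.0
```

```bash
python3 -c "
from h import *
p=snap('top','t3.png');q=snap('scene','s3.png')
go(DK(.057,0,.012)+[0,0,.06],[179.74,-3.99,3.71])
im=np.zeros((480,800,3),'uint8')
im[:,:400]=cv2.resize(cv2.imread('pics/t3.png')[150:270,190:290],None,fx=4,fy=4,interpolation=2)
im[:,400:]=cv2.resize(cv2.imread('pics/s3.png')[140:260,220:320],None,fx=4,fy=4,interpolation=2)
cv2.imwrite('pics/c3.png',im)"
```

```text
t 5.5333 F [-0.03 -0.15 -1.62] open 0.06813594143086898 | row [-0.001 -0.001  0.002] [-0.06  0.18  0.03]
```

View pics/c3.png

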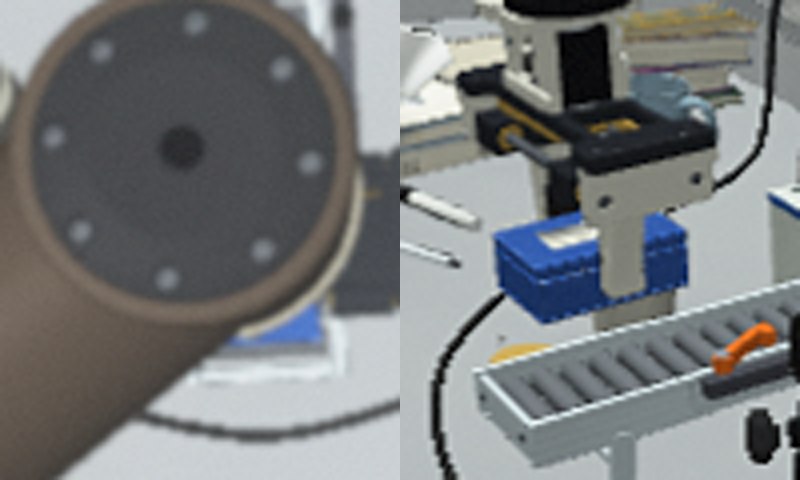

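```bash
python3 - <<'E'
from h import *
q=snap('scene');o=ctrl.get_obs();T=Rotation.from_euler('xyz',o['orientation'],degrees=True);t=o['tool_pos'];print(t)
# tool axes: x fwd, y = right(-y), z down ; box bottom 11.6mm beyond tip
for n,b in [('rear-left-bot',(-.049,-.033,.0116)),('rear-right-bot',(-.049,.033,.0116)),('front-right-bot',(.049,.033,.0116)),('rear-right-top',(-.049,.033,.0116-.038)),('rear-left-top',(-.049,-.033,.0116-.038))]:
    u=proj(q,t+T.apply(b));print(n,u,'crop',[(u[0]+.5-220)*4+400,(u[1]+.5-140)*4])
im=cv2.resize(q['color'][185:225,235:295,::-1],None,fx=12,fy=12,interpolation=cv2.INTER_CUBIC)
for b in [(-.049,-.033,.0116),(-.049,.033,.0116),(.049,.033,.0116),(-.049,.033,-.0264),(-.049,-.033,-.0264),(.049,.033,-.0264)]:
    u=(proj(q,t+T.apply(b))+.5-[235,185])*12;cv2.circle(im,tuple(np.int32(u)),4,(0,255,255),-1)
cv2.imwrite('pics/c4.png',im)
E
```

```text
[0.54110923 0.15471329 0.13233225]
rear-left-bot [243.35284193 211.14968484] crop [np.float64(495.4113677246279), np.float64(286.59873937521274)]
rear-right-bot [254.53152563 220.93114034] crop [np.float64(540.1261025378203), np.float64(325.72456135960283)]
front-right-bot [291.5220184  210.70868307] crop [np.float64(688.0880735963162), np.float64(284.83473228173386)]
rear-right-top [253.0762628  205.95112571] crop [np.float64(534.3050511990721), np.float64(265.80450285424934)]
rear-left-top [241.80541284 196.79681181] crop [np.float64(489.22165135948126), np.float64(229.18724722112597)]
```

View pics/c4.png

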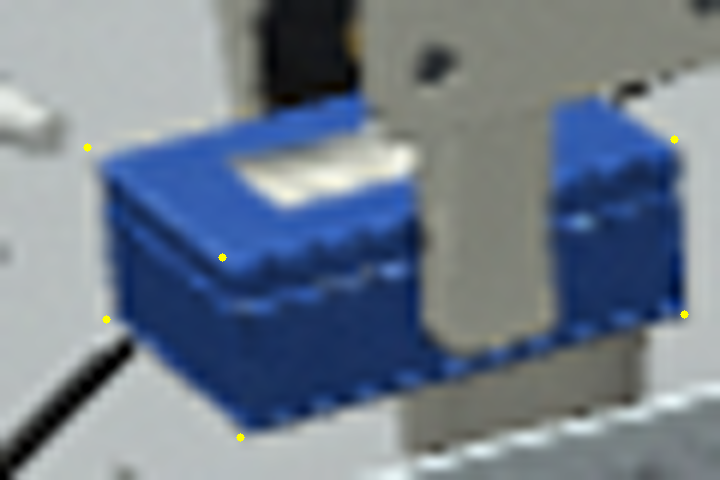

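Call:
play_rows --commands '[[[0, 0, 0, 0, 0.24, 0.5, 6.0], [0, 0, 0, 0, 0.24, 1.5, 6.0], [0, 0, 0, 0, 0.24, 2.5, 6.0], [0, 0, 0, 0, 0.24, 3.5, 6.0], [0, 0, 0, 0, 0.24, 4.0, 6.0], [0, 0, 0, 0, 0.24, 4.0, 6.0], [0, 0, 0, 0, 0.24, 4.0, 6.0], [0, 0, 0, 0, 0.24, 4.0, 6.0]]]'

```text
clock: 6.25
tool_pos: [0.5445, 0.1514, 0.0923]
orientation: [179.8, -4.0, 3.7]
force: [0.2, -0.7, -1.7]
opening: 0.0682
gripper_force: 30.0
```

```bash
python3 -c "
from h import *
go(DK(.057,-.0008,.012),[179.74,-3.99,3.71]);o=ctrl.get_obs();print(o['tool_pos'],o['orientation'])"
```

```text
t 6.25 F [ 0.25 -0.74 -1.69] open 0.06817016362543789 | row [-0.    -0.001  0.001] [-0.52 -0.1   2.  ]
[0.5445355  0.15136794 0.09228468] [179.76188189  -4.02682769   3.74962316]
```

Call:
play_rows --commands '[[[0, 0, 0, -0.4, -0.1, 0.4, 6.0], [0, 0, 0, -0.4, -0.1, 0.8, 6.0], [0, 0, 0, -0.4, -0.1, 1.1, 6.0], [0, 0, 0, -0.4, -0.1, 1.4, 6.0], [0, 0, 0, -0.4, -0.1, 1.6, 6.0], [0, 0, 0, -0.4, -0.1, 1.7, 6.0], [0, 0, 0, -0.4, -0.1, 1.7, 6.0], [0, 0, 0, -0.4, -0.1, 1.7, 6.0]]]'

```text
clock: 6.92
tool_pos: [0.5415, 0.1521, 0.0749]
orientation: [179.8, -4.0, 3.7]
force: [0.3, -0.2, -1.0]
opening: 0.0683
gripper_force: 30.0
```

Call:
play_rows --commands '[[[0, 0, 0, 0, 0, 0.1, 6.0], [0, 0, 0, 0, 0, 0.2, 6.0], [0, 0, 0, 0, 0, 0.25, 6.0], [0, 0, 0, 0, 0, 0.25, 6.0], [0, 0, 0, 0, 0, 0.25, 6.0]]]'

```text
clock: 7.33
tool_pos: [0.5416, 0.152, 0.0724]
orientation: [179.8, -4.0, 3.7]
force: [0.0, -0.3, -1.6]
opening: 0.068
gripper_force: 30.0
```

Call:
play_rows --commands '[[[0, 0, 0, 0, 0, 0.05, 6.0], [0, 0, 0, 0, 0, 0.1, 6.0], [0, 0, 0, 0, 0, 0.1, 6.0], [0, 0, 0, 0, 0, 0.1, 6.0]]]'

```text
clock: 7.67
tool_pos: [0.5419, 0.1521, 0.0717]
orientation: [179.8, -4.0, 3.7]
force: [-0.7, -0.0, 0.2]
opening: 0.0682
gripper_force: 30.0
```

```bash
python3 - <<'E'
from h import *
q=snap('scene','s5.png');im=cv2.resize(q['color'][180:240,225:325,::-1],None,fx=7,fy=7,interpolation=cv2.INTER_CUBIC)
cv2.imwrite('pics/c5.png',im)
E
```

```text
(no output)
```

View pics/c5.png

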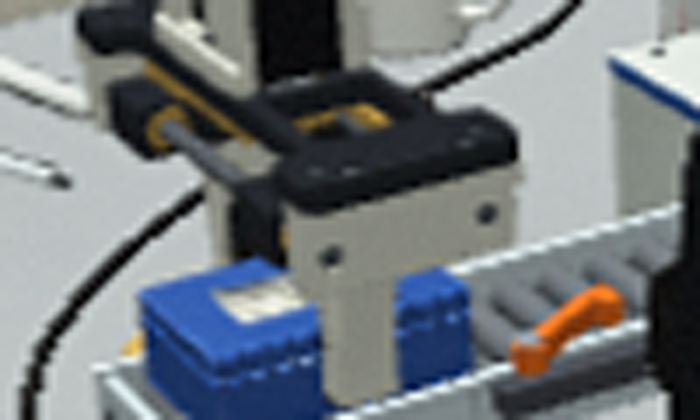

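The scene crop shows the box seated between the rails, rear just inside the lip at about crop (140,390), and the force shows the rollers carry it. Releasing.

Call:
play_rows --commands '[[[0, 0, 0, 0, 0, 0, 7.0], [0, 0, 0, 0, 0, 0, 7.2], [0, 0, 0, 0, 0, 0, 7.6], [0, 0, 0, 0, 0, 0, 8.0], [0, 0, 0, 0, 0, 0, 8.4], [0, 0, 0, 0, 0, 0, 8.5], [0, 0, 0, 0, 0, 0, 8.5], [0, 0, 0, 0, 0, 0, 8.5]]]'

```text
clock: 8.38
tool_pos: [0.5417, 0.1521, 0.0715]
orientation: [179.8, -4.0, 3.7]
force: [-0.4, 0.5, -0.6]
opening: 0.0848
gripper_force: 0.0
```

Call:
play_rows --commands '[[[0, 0, 0, 0, 0, 0, 8.5], [0, 0, 0, 0, 0, -1, 8.5], [0, 0, 0, 0, 0, -2.5, 8.5], [0, 0, 0, 0, 0, -4.5, 8.5], [0, 0, 0, 0, 0, -7, 8.5], [0, 0, 0, 0, 0, -8, 8.5], [0, 0, 0, 0, 0, -8, 8.5], [0, 0, 0, 0, 0, -8, 8.5]]]'

```text
clock: 9.05
tool_pos: [0.5362, 0.1522, 0.1522]
orientation: [179.8, -4.1, 3.7]
force: [-0.1, -0.5, -0.8]
opening: 0.085
gripper_force: 0.0
```

```bash
python3 -c "
from h import *
o=ctrl.get_obs();print(o['tool_pos'])
go(DK(-.045,.004,.075),[179.74,-3.99,3.71])
go(DK(-.045,.004,.012),[179.74,-3.99,3.71])"
```

```text
[0.53620569 0.15223938 0.15219703]
t 9.05 F [-0.08 -0.48 -0.78] open 0.08504750881594071 | row [-0.002 -0.002  0.   ] [-10.32  -0.47   1.72]
t 9.05 F [-0.08 -0.48 -0.78] open 0.08504750881594071 | row [-0.002 -0.002  0.   ] [-10.33  -0.46   8.02]
```

Call:
play_rows --commands '[[[0, 0, 0, -3, -0.1, 0, 6.0], [0, 0, 0, -6, -0.2, 0, 3.0], [0, 0, 0, -9, -0.4, 0, 0], [0, 0, 0, -10.3, -0.46, 0, 0], [0, 0, 0, -10.3, -0.46, 0, 0], [0, 0, 0, -10.3, -0.46, 0, 0], [0, 0, 0, -10.3, -0.46, 0, 0], [0, 0, 0, -10.3, -0.46, 0, 0]]]'

```text
clock: 9.72
tool_pos: [0.4338, 0.15, 0.1437]
orientation: [179.7, -4.0, 3.7]
force: [0.2, 0.6, 0.9]
opening: 0.0373
gripper_force: 0.0
```

```bash
python3 - <<'E'
from h import *
q=snap('scene','s6.png');p=snap('top')
bx=[DK(.049+i*.049,j*.033,.038) for i,j in((1,1),(1,-1),(-1,-1),(-1,1))]
a=overlay(p,DK,bx,4,205,125,80,130);b=overlay(q,DK,bx,5,230,180,90,70)
im=np.zeros((520,800,3),'uint8');im[:,:320]=a;im[:350,340:790]=b;cv2.imwrite('pics/c6.png',im)
go(DK(-.045,.004,.012),[179.74,-3.99,3.71])
E
```

```text
t 9.8167 F [0.61 0.41 0.49] open 0.02932381988530251 | row [ 0.  0. -0.] [-0.04 -0.05  7.9 ]
```

View pics/c6.png

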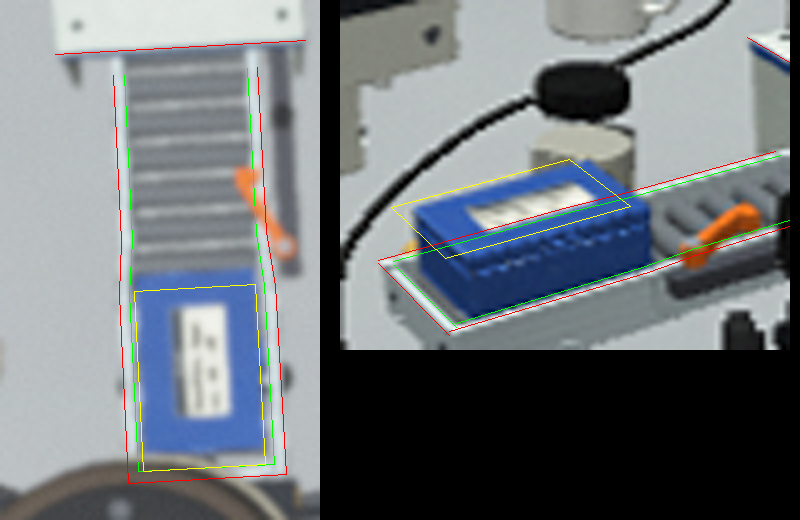

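Call:
play_rows --commands '[[[0, 0, 0, 0, 0, 0, 0], [0, 0, 0, 0, 0, 0, 0], [0, 0, 0, 0, 0, 2, 0], [0, 0, 0, 0, 0, 4, 0], [0, 0, 0, 0, 0, 6, 0], [0, 0, 0, 0, 0, 7.4, 0], [0, 0, 0, 0, 0, 7.9, 0], [0, 0, 0, 0, 0, 7.9, 0]]]'

```text
clock: 10.48
tool_pos: [0.4383, 0.1492, 0.0641]
orientation: [179.7, -3.9, 3.7]
force: [0.9, 0.1, 0.5]
opening: 0.0004
gripper_force: 0.0
```

```bash
python3 - <<'E'
from h import *
E=[179.74,-3.99,3.71]
for x in(-.045,-.005,.1,.15): go(DK(x,.004,.012),E)
# catch tip deck x from top image orange
p=snap('top');h=cv2.cvtColor(p['color'],cv2.COLOR_RGB2HSV);m=cv2.inRange(h,(4,150,150),(16,255,255))
m[:, :215]=0;m[:,290:]=0;ys,xs=np.where(m);o=DK(0,0,0);R=Rotation.from_euler('zy',[3.7,-4],degrees=True)
P=np.array([R.inv().apply(onz(p,u,v,.056+.013+.0105)-o) for u,v in zip(xs,ys)]);print(len(P),P[P[:,0].argmax()],P[P[:,1].argmax()],P[P[:,0].argmin()],P.mean(0))
np.save('catch0.npy',np.c_[xs,ys])
E
```

```text
t 10.4833 F [0.87 0.12 0.48] open 0.0004461915834181946 | row [0.001 0.002 0.   ] [ 0.06 -0.1  -0.07]
t 10.4833 F [0.87 0.12 0.48] open 0.0004461915834181946 | row [0.001 0.002 0.   ] [ 4.06 -0.1  -0.08]
t 10.4833 F [0.87 0.12 0.48] open 0.0004461915834181946 | row [0.001 0.002 0.   ] [14.56 -0.09 -0.1 ]
t 10.4833 F [0.87 0.12 0.48] open 0.0004461915834181946 | row [0.001 0.002 0.   ] [19.56 -0.09 -0.1 ]
35 [ 0.16323503 -0.02884577  0.0120365 ] [ 0.15635356 -0.02847409  0.01251838] [ 0.12785373 -0.04707254  0.0144232 ] [ 0.14848499 -0.03579955  0.0130344 ]
```

Call:
play_rows --commands '[[[0, 0, 0, 0.5, -0.1, -0.05, 0], [0, 0, 0, 1.2, -0.1, -0.05, 0], [0, 0, 0, 2.0, -0.1, -0.05, 0], [0, 0, 0, 2.8, -0.1, -0.05, 0], [0, 0, 0, 3.4, -0.1, -0.05, 0], [0, 0, 0, 3.8, -0.1, -0.05, 0], [0, 0, 0, 4.1, -0.1, -0.05, 0], [0, 0, 0, 4.4, -0.1, -0.05, 0]]]'

```text
clock: 11.2
tool_pos: [0.4827, 0.1536, 0.0687]
orientation: [179.8, -4.0, 3.7]
force: [0.1, -0.0, 0.1]
opening: 0.0007
gripper_force: 0.7
```

Call:
play_rows --commands '[[[0, 0, 0, 0.3, 0, 0, 0], [0, 0, 0, 0.6, 0, 0, 0], [0, 0, 0, 0.9, 0, 0, 0], [0, 0, 0, 1.3, 0, 0, 0], [0, 0, 0, 1.7, 0, 0, 0], [0, 0, 0, 2.1, 0, 0, 0], [0, 0, 0, 2.5, 0, 0, 0], [0, 0, 0, 2.9, 0, 0, 0]]]'

```text
clock: 11.87
tool_pos: [0.5118, 0.1557, 0.0709]
orientation: [179.8, -4.0, 3.7]
force: [0.1, -0.2, 0.3]
opening: 0.0003
gripper_force: 0.1
```

Call:
play_rows --commands '[[[0, 0, 0, 0.4, 0, 0, 0], [0, 0, 0, 0.8, 0, 0, 0], [0, 0, 0, 1.2, 0, 0, 0], [0, 0, 0, 1.6, 0, 0, 0], [0, 0, 0, 2.0, 0, 0, 0], [0, 0, 0, 2.4, 0, 0, 0], [0, 0, 0, 2.8, 0, 0, 0], [0, 0, 0, 3.2, 0, 0, 0]]]'

```text
clock: 12.53
tool_pos: [0.5436, 0.1578, 0.073]
orientation: [179.8, -4.0, 3.7]
force: [-0.4, 0.3, 1.0]
opening: 0.0002
gripper_force: 0.4
```

```bash
cat >> h.py <<'E'
def st():
    o=ctrl.get_obs();R=Rotation.from_euler('zy',[3.7,-4],degrees=True);D0=DK(0,0,0)
    print('t',o['clock'],'tcp deck mm',np.round(1e3*R.inv().apply(o['tool_pos']-D0),1),'F deck',np.round(R.inv().apply(o['force']),2),o['orientation'])
    q=snap('scene');p=snap('top')
    h=cv2.cvtColor(p['color'],cv2.COLOR_RGB2HSV);m=cv2.inRange(h,(100,140,60),(130,255,255));m[:,:215]=0;m[:,285:]=0;m[:150]=0
    ys,xs=np.where(m)
    if len(ys)>30:
        P=np.array([R.inv().apply(onz(p,u,v,.056+.038+.01)-D0)for u,v in zip(xs,ys)]);print('blue x',np.percentile(P[:,0],[1,99]),'y',np.percentile(P[:,1],[2,98]))
    m=cv2.inRange(h,(4,150,150),(16,255,255));m[:,:215]=0;m[:,290:]=0
    ys,xs=np.where(m);P=np.array([R.inv().apply(onz(p,u,v,.0795)-D0) for u,v in zip(xs,ys)]).reshape(-1,3);print('catch n',len(P),P.mean(0) if len(P) else '',P[:,1].max() if len(P) else '')
    return p,q
E
python3 -c "
from h import *
st()"
```

```text
t 12.5333 tcp deck mm [60.3  4.7 12.9] F deck [-0.32  0.36  1.07] [179.7619149   -4.01055698   3.74658173]
catch n 24 [ 0.15755659 -0.03959099  0.01238426] -0.03519693670225625
```

Call:
play_rows --commands '[[[0, 0, 0, 0.4, 0, 0, 0], [0, 0, 0, 0.8, 0, 0, 0], [0, 0, 0, 1.2, 0, 0, 0], [0, 0, 0, 1.6, 0, 0, 0], [0, 0, 0, 2.0, 0, 0, 0], [0, 0, 0, 2.4, 0, 0, 0], [0, 0, 0, 2.8, 0, 0, 0], [0, 0, 0, 3.2, 0, 0, 0]]]'

```text
clock: 13.3
tool_pos: [0.5755, 0.1599, 0.0753]
orientation: [179.8, -4.0, 3.7]
force: [-1.7, 0.4, -0.6]
opening: 0.0008
gripper_force: 0.4
```

Call:
play_rows --commands '[[[0, 0, 0, 0.4, 0, 0, 0], [0, 0, 0, 0.8, 0, 0, 0], [0, 0, 0, 1.2, 0, 0, 0], [0, 0, 0, 1.6, 0, 0, 0], [0, 0, 0, 2.0, 0, 0, 0], [0, 0, 0, 2.4, 0, 0, 0], [0, 0, 0, 2.8, 0, 0, 0], [0, 0, 0, 3.2, 0, 0, 0]]]'

```text
clock: 13.97
tool_pos: [0.6073, 0.162, 0.0775]
orientation: [179.8, -4.0, 3.7]
force: [-1.4, 0.2, -0.2]
opening: 0.0004
gripper_force: 0.4
```

Call:
play_rows --commands '[[[0, 0, 0, 0.3, 0, 0, 0], [0, 0, 0, 0.6, 0, 0, 0], [0, 0, 0, 0.9, 0, 0, 0], [0, 0, 0, 1.2, 0, 0, 0], [0, 0, 0, 1.5, 0, 0, 0], [0, 0, 0, 1.8, 0, 0, 0], [0, 0, 0, 2.0, 0, 0, 0], [0, 0, 0, 2.0, 0, 0, 0]]]'

```text
clock: 14.63
tool_pos: [0.6273, 0.1633, 0.079]
orientation: [179.8, -4.0, 3.7]
force: [-0.6, -0.3, 0.1]
opening: 0.0003
gripper_force: 0.1
```

```bash
python3 -c "
from h import *
st()"
```

```text
t 14.6333 tcp deck mm [144.4   4.8  12.9] F deck [-0.64 -0.29  0.14] [179.76796327  -4.02904651   3.73946876]
catch n 7 [ 0.14789523 -0.03891969  0.01306147] -0.037056659354554315
```

Now creep: 1.5 mm per row, checking the force.

Call:
play_rows --commands '[[[0, 0, 0, 0.15, 0, 0, 0], [0, 0, 0, 0.3, 0, 0, 0], [0, 0, 0, 0.45, 0, 0, 0], [0, 0, 0, 0.6, 0, 0, 0], [0, 0, 0, 0.75, 0, 0, 0], [0, 0, 0, 0.9, 0, 0, 0], [0, 0, 0, 1.0, 0, 0, 0], [0, 0, 0, 1.0, 0, 0, 0]]]'

```text
clock: 15.4
tool_pos: [0.637, 0.1639, 0.0796]
orientation: [179.8, -4.0, 3.7]
force: [-0.2, -0.2, 0.6]
opening: 0.0005
gripper_force: 0.1
```

Call:
play_rows --commands '[[[0, 0, 0, 0.1, 0, 0, 0], [0, 0, 0, 0.2, 0, 0, 0], [0, 0, 0, 0.3, 0, 0, 0], [0, 0, 0, 0.4, 0, 0, 0], [0, 0, 0, 0.4, 0, 0, 0], [0, 0, 0, 0.4, 0, 0, 0]]]'

```text
clock: 15.9
tool_pos: [0.6406, 0.1641, 0.0798]
orientation: [179.8, -4.0, 3.7]
force: [-1.1, -0.3, 0.9]
opening: 0.0003
gripper_force: 1.0
```

```bash
python3 -c "
from h import *
st()"
```

```text
t 15.9 tcp deck mm [157.9   4.7  12.9] F deck [-1.1  -0.23  0.99] [179.7627084  -4.0020424   3.7422091]
catch n 21 [ 0.15172923 -0.03933459  0.01279206] -0.030964476095707426
```

Call:
play_rows --commands '[[[0, 0, 0, 0.1, 0, 0, 0], [0, 0, 0, 0.2, 0, 0, 0], [0, 0, 0, 0.3, 0, 0, 0], [0, 0, 0, 0.3, 0, 0, 0], [0, 0, 0, 0.3, 0, 0, 0]]]'

```text
clock: 16.42
tool_pos: [0.6436, 0.1642, 0.0801]
orientation: [179.8, -4.0, 3.7]
force: [-3.0, -1.7, 1.5]
opening: 0.0001
gripper_force: 1.8
```

```bash
python3 -c "
from h import *
st()"
```

```text
t 16.4167 tcp deck mm [160.8   4.6  12.9] F deck [-3.03 -1.5   1.69] [179.75930418  -3.99622212   3.73659888]
catch n 14 [ 0.14429684 -0.03950497  0.01330993] -0.030964476095707426
```

Call:
play_rows --commands '[[[0, 0, 0, 0.1, 0, 0, 0], [0, 0, 0, 0.2, 0, 0, 0], [0, 0, 0, 0.3, 0, 0, 0], [0, 0, 0, 0.3, 0, 0, 0], [0, 0, 0, 0.3, 0, 0, 0]]]'

```text
clock: 16.93
tool_pos: [0.6464, 0.1644, 0.0803]
orientation: [179.8, -4.0, 3.7]
force: [-5.5, -0.6, 2.4]
opening: 0.0002
gripper_force: 2.6
```

```bash
python3 -c "
from h import *
p,q=st()
im=np.zeros((480,800,3),'uint8')
im[:,:400]=cv2.resize(p['color'][130:250,200:300,::-1],None,fx=4,fy=4,interpolation=2)
im[:,400:]=cv2.resize(q['color'][140:260,230:330,::-1],None,fx=4,fy=4,interpolation=2)
cv2.imwrite('pics/c7.png',im)"
```

```text
t 16.9333 tcp deck mm [163.7   4.6  12.9] F deck [-5.33 -0.23  2.79] [179.75493541  -3.97602376   3.73432345]
catch n 9 [ 0.13311436 -0.04363912  0.0140716 ] -0.03878460222903631
```

View pics/c7.png

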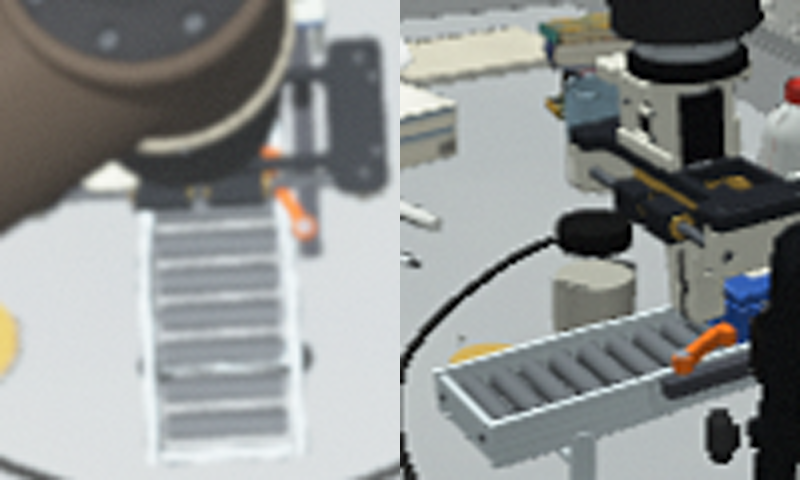

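```bash
python3 - <<'E'
from h import *
def f(c):
    h=cv2.cvtColor(c,cv2.COLOR_RGB2HSV);m=cv2.inRange(h,(4,150,120),(16,255,255));m[:200]=0;m[240:]=0;m[:,:285]=0;m[:,330:]=0
    ys,xs=np.where(m);return len(xs),xs.mean(),ys.mean(),xs.min(),xs.max(),ys.min(),ys.max()
for n in('s3','s5','s6'): print(n,f(cv2.imread(f'pics/{n}.png')[:,:,::-1]))
print('now',f(snap('scene')['color']))
p=cv2.imread('pics/s6.png')
E
```

```text
s3 (68, np.float64(305.9117647058824), np.float64(226.0), np.int64(298), np.int64(313), np.int64(221), np.int64(233))
s5 (75, np.float64(305.8666666666667), np.float64(226.17333333333335), np.int64(298), np.int64(313), np.int64(221), np.int64(233))
s6 (71, np.float64(305.92957746478874), np.float64(226.04225352112675), np.int64(298), np.int64(313), np.int64(221), np.int64(233))
now (74, np.float64(305.93243243243245), np.float64(226.0810810810811), np.int64(298), np.int64(313), np.int64(221), np.int64(233))
```

The catch silhouette matches its sprung-in pose, so the box has latched. Backing off.

Call:
play_rows --commands '[[[0, 0, 0, -0.1, 0, 0, 0], [0, 0, 0, -0.2, 0, 0, 0], [0, 0, 0, -0.4, 0, 0, 0], [0, 0, 0, -0.6, 0, 0, 0], [0, 0, 0, -0.8, 0, 0, 0], [0, 0, 0, -1.1, 0, 0, 0], [0, 0, 0, -1.5, 0, 0, 0], [0, 0, 0, -2.0, 0, 0, 0]]]'

```text
clock: 17.75
tool_pos: [0.6271, 0.1636, 0.0792]
orientation: [179.8, -4.1, 3.8]
force: [-0.4, 0.1, 0.2]
opening: 0.0005
gripper_force: 0.0
```

Call:
play_rows --commands '[[[0, 0, 0, -2, 0, 0, 0], [0, 0, 0, -5, 0, 0, 0], [0, 0, 0, -8, 0, 0, 0], [0, 0, 0, -11, 0, 0, 0], [0, 0, 0, -14, 0, -2, 0], [0, 0, 0, -16, 0, -5, 0], [0, 0, 0, -16, 0, -8, 0], [0, 0, 0, -16, 0, -8, 0]]]'

```text
clock: 18.42
tool_pos: [0.4634, 0.1547, 0.1535]
orientation: [-179.9, -4.5, 3.9]
force: [0.7, 1.0, 1.7]
opening: 0.0004
gripper_force: 0.0
```

Call:
play_rows --commands '[[[0, 0, 0, 0, 0, 0, 0], [0, 0, 0, 0, 0, 0, 0], [0, 0, 0, 0, 0, 0, 0], [0, 0, 0, 0, 0, 0, 0], [0, 0, 0, 0, 0, 0, 0], [0, 0, 0, 0, 0, 0, 0]]]'

```text
clock: 18.92
tool_pos: [0.4618, 0.1525, 0.1467]
orientation: [179.7, -3.9, 3.7]
force: [1.0, 0.1, 0.5]
opening: 0.0007
gripper_force: 0.0
```

```bash
python3 - <<'E'
from h import *
p,q=st()
h=cv2.cvtColor(q['color'],cv2.COLOR_RGB2HSV);m=cv2.inRange(h,(4,150,120),(16,255,255));m[:200]=0;m[240:]=0;m[:,:285]=0;m[:,330:]=0
ys,xs=np.where(m);print(len(xs),xs.mean(),ys.mean())
im=np.zeros((480,800,3),'uint8')
im[:,:400]=cv2.resize(p['color'][130:250,200:300,::-1],None,fx=4,fy=4,interpolation=2)
im[:,400:]=cv2.resize(q['color'][140:260,230:330,::-1],None,fx=4,fy=4,interpolation=2)
cv2.imwrite('pics/c8.png',im)
E
```

```text
t 18.9167 tcp deck mm [-16.3   4.3  92.1] F deck [1.01 0.06 0.46] [179.70861974  -3.94304594   3.72813971]
blue x [0.16589248 0.20289685] y [-0.02819416  0.02928532]
catch n 37 [ 0.14878808 -0.03539619  0.01301507] -0.026479109841213284
72 305.9166666666667 226.05555555555554
```

View pics/c8.png

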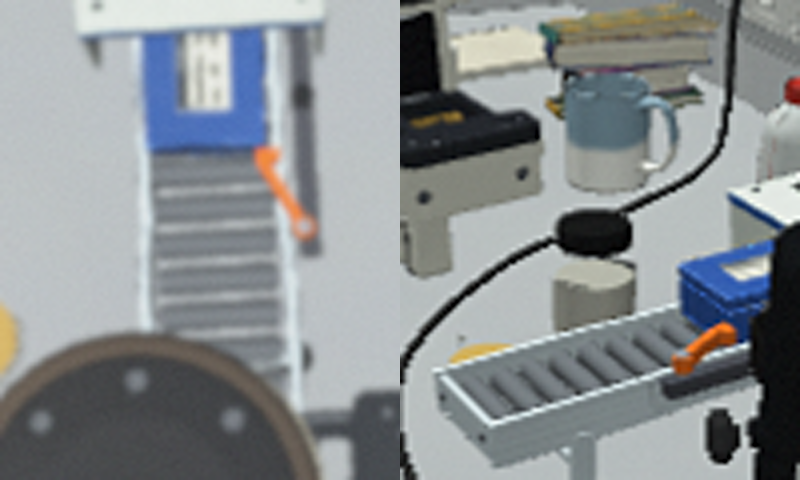

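The box is in the bay with its rear at deck x of about 0.165 m, and the catch tip at crop (265,155) has sprung in behind it. Jar and dish are undisturbed and the arm is clear, so I'm handing in.

```bash
python3 -c "
from h import *
print(ctrl.close_job())"
```

```text
the job is handed in; nothing more can be done
None
```

I set the slide box on the low end of the track, let go, and pushed it into the bay until the orange catch sprung in behind it. The push peaked at about 5.5 N, well under the 13 N ramming mark. The job is handed in after about 19 s, but the judge returned no verdict.

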